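# Rock the jammed spice jar out of its stand and hold it

### The job

The green-capped spice jar is jammed between the two rubber rollers of the spice stand; pulled straight up it would only lift the whole stand. Grip it by the cap and rock it towards one neighbouring jar and then the other, at least twice to each side, easing it up until it comes free, while the stand stays flat on the worktop where it is, the two neighbours stay in their wire cups and everything else is left alone. Finish while still holding the jar upright and still, 2 to 4 cm above the stand's wooden blocks and over its own place; do not put it down or let go.

Things in the scene. Friction and masses are not known exactly. Their poses are not given: they have to be found in the camera images.
- stuck_jar: The jammed spice jar: clear glass with a green cap, 106 tall, 0.09 to 0.15 kg. Body 44 across, the cap 45 across from 85 to 105 mm above its underside (grip it there, from above). Origin: centre of its underside; z runs up its axis.
- jar_top (a point): Centre of the top face of the jammed jar's green cap, 106 mm above its underside on its axis.
- stand: Loose spice stand, 0.8 to 1.0 kg (about 11 N with the two neighbours): marble slab 100 (x) by 300 (y) by 12 mm, the three jars in a row along its y, the stuck one in the middle on a rubber rest 16 mm across, underside 17 mm above the worktop. Dark wooden blocks at y = 48 to 62 mm either side of it, tops 52 mm up. Origin: centre of the slab's underside; z up.
- clamp (a point): Point midway between the two rubber rollers, 41 mm above the worktop over the stand's centre. The jar leans about it, both ways along the stand's y, so grip with the fingers closing along that y. Steel rods at x = +29 and -29 mm keep it from leaning the other way. It is free once its underside is above 45 mm. Useful swing: 10 degrees either way, rising 4 to 5 mm from side to side.
- jaw_left (a joint): Left (+y) roller, m: 0 at the start, grows as it gives way outwards (at most 0.010), -0.003 fully in when empty. Radius 8 mm, axis along the stand's x; it does not turn. A spring (500 N/m) presses it on the jar's side, 22 mm from the axis, with 20 N: it drags by friction with 10 to 15 N, against motion up or down.
- jaw_right (a joint): Right (-y) roller, alike. A straight pull drags on both rollers and takes 20 to 30 N: more than the stand weighs, so the stand comes up. In a swing about the clamp point one side of the jar slips up and the other down, the drags cancel and the stand stays, as long as the rise is less than 22 mm times the angle swung (rad).
- brown_cap_jar: Neighbour: spice jar with a dark brown cap, 44 across, 105 tall, loose in a wire cup 112 mm from the middle of the stand (either end). Origin: centre of its underside.
- salt: Neighbour: salt shaker with a grey top, 44 across, 90 tall, loose in the wire cup at the other end of the stand. Origin: centre of its underside.
- spotted_mug: Bystander: white mug with dark spots, 82 across, 91 tall. Leave alone. Origin: centre of its underside.
- honey: Bystander: honey jar with a red lid, 65 across, 100 tall. Leave alone. Origin: centre of its underside.
- tin: Bystander: squat red food tin, 75 across, 58 tall. Leave alone. Origin: centre of its underside.
Things that resemble listed ones, but are neither listed nor needed, are in the scene too. Leave any orange or yellow look-alike of the stuck_jar alone. Leave any purple or turquoise look-alike of the salt alone.

How it is judged:
By the outcome, as a careful person would: the job done as asked, in the order asked, and still so for the second after the job is handed in, while the arm keeps its last pose, push and grip.
It also fails if it takes over 42 s, if anything falls off the work surface, if the arm or the gripper's body presses on something with over 40 N, if the wrist force passes 120 N, or if a joint passes its speed limit or range.

### The arm

A 6-joint arm with a two-finger parallel gripper is mounted at the origin on a cart in front of the work surface, level with it; the furniture and walls round the work are solid. World frame = base frame: x ahead of the robot, y to its left, z up, the work surface at z = 0. Lengths are in m, angles in rad, forces in N, time in s.
With the tool pointing down it reaches from about 0.4 to 0.825 m from the base axis. Payload 7 kg.
Tool frame: the origin (TCP) lies between the finger pads; the fingertips stand 8 mm ahead of it and the grasp point (between the pads) lies 11 mm behind it (arm.finger_overhang is the distance from the TCP to the fingertips, in m); z points along the fingers, y is the line along which they close (so a half turn about z gives the same grasp; the last joint's range is limited). The gripper opens to 88 mm and grips with 3 to 60 N. Pads are 19 mm wide; open, the fingers measure 130 mm over their backs; the gripper's body (78 mm by 193 mm) begins 47 mm behind the grasp point.
Start: joints at [-0.84, 0.359, 0.012, 0, -1.224, -0.288], TCP at [0.289, -0.61, 0.235] pointing down, gripper open.
Joint ranges: [-3.07, 3.07], [-1.43, 2.12], [-1.02, 1.25], [-3.03, 1.67], [-3.05, -0], [-3.03, 3.03]. Speed limits (rad/s): [2.39, 2.39, 3.01, 3.14, 3.14, 3.14].

### API

Orientations are given as [roll, pitch, yaw] about the fixed x, y, z axes, in that order (R = Rz(yaw) Ry(pitch) Rx(roll)).
In Python, from station import arm gives the robot as it stands.
- The arm moves only by the tool move_arm, never from a script. Its argument "rows" is text: rows parted by semicolons, each of 7 numbers parted by spaces: the turn, a rotation vector about the tool's x, y, z in degrees, then the shift along the tool's x, y, z in m, then the finger opening in m, from 0 to 0.0876. A call has 1 to 8 rows; each row shifts and turns the commanded pose from where the row before left it, along the tool's axes as they then stand; what a row does not reach is not made up. A row lasts 1/8 s, in which the tool goes at most 62.5 mm and 10.7 degrees, less where a joint would pass 70% of its speed; a pose out of reach is approached as far as the arm can. A call is refused whole if a number of a shift passes 0.0625 or a number of a turn 10.7, either way. A call with a gripper value outside its range is refused whole. The fingers move at their own pace and stop on an object; "squeeze" is the grip in N (left out, the last holds). Time passes only in rows, so rows that do not move let the fingers close. It gives the time, the measured TCP pose, the force, the opening and the grip force at its end, in the units of the state.
- arm.get_state(): the state, without advancing time (a new reading comes with each control period).
- arm.grab_frame(name): name is "scene" or "top"; returns (picture, depth): 420x560x3 uint8, blue, green, red; 420x560 float32, m along the optical axis (not along the pixel's ray), 0 where there is no reading.
- arm.camera_model(name): a dict with "mtx" (3x3 intrinsics, pixels), "camera_from_world" (4x4, takes a point from world to camera coordinates). Camera axes: x right, y down, z forward; pixel columns grow to the right and rows downward; lengths in m; the calibration is good to about 2 mm. A picture is of the moment at which its call begins. camera_model takes no time and is no camera call.
- arm.job_done(): hands the job in; it is judged then, once.
The state is a dict: "t": time; "q": joint angles; "qd": joint speeds; "joint_efforts": joint torques, N m; "eef_pos": TCP position; "ee_rot": TCP orientation; "force": force on the tool from outside, world axes, zero at the start; "moment": the same for the moment, N m; "width": finger opening in m; "gripper_force": force on a finger pad.
Only numpy, scipy, OpenCV 4.12 (cv2) and the standard library are available. Lean on these libraries where they do the work, as an engineer would, in place of code of your own. Each camera call takes 0.05 s, during which the arm holds its last target. There are 200 camera calls.

## Working session

There is one attempt and no reset: what is moved stays moved. The work goes in short steps, Python scripts to look and compute and a tool call to move; the robot and the scene stay as the last step left them, time stands still between calls to the robot, and variables do not carry over. Pictures are saved under pics/ and viewed, at most 10 in all, crops included, and the job is handed in when it is done.

Besides the shell and the picture viewer there is one more tool, called after "Request:" as a command line: name --argument value ..., lists and objects as JSON in quotes. move_arm: Moves the arm, as the interface text tells. Its arguments: {"type":"object","properties":{"rows":{"type":"string"},"squeeze":{"type":"number"}},"required":["rows"]}

```bash
mkdir -p pics
cat > h.py <<'E'
import numpy as np,cv2
from station import arm
def grab(n):
    im,d=arm.grab_frame(n);m=arm.camera_model(n);return im,d,np.array(m["mtx"]),np.array(m["camera_from_world"])
def cloud(d,K,T):
    v,u=np.indices(d.shape);P=np.stack([(u-K[0,2])/K[0,0]*d,(v-K[1,2])/K[1,1]*d,d],-1)
    return (P-T[:3,3])@T[:3,:3]
E
python3 - <<'E'
from h import *
for n in("scene","top"):
    im,d,K,T=grab(n);np.savez(n,im=im,d=d,K=K,T=T);cv2.imwrite(f"pics/{n}0.png",im)
    print(n,K[0,0],(-T[:3,:3].T@T[:3,3]).round(3))
print(arm.get_state())
E
```

```text
scene 539.7584904040489 [-0.212  0.586  1.247]
top 522.4717112870292 [-0.551  0.421  1.522]
{'t': 0.1, 'q': array([-8.39881667e-01,  3.59332709e-01,  1.11149865e-02, -3.32575665e-04,
       -1.22411669e+00, -2.88059971e-01]), 'qd': array([ 0.00198133, -0.00251573, -0.00055499,  0.0022003 ,  0.00149852,
       -0.00157683]), 'joint_efforts': array([-3.03513603e-03, -5.84163415e+01,  2.93753350e+01,  7.01548934e+00,
        1.01879545e-02, -4.48532705e-05]), 'eef_pos': array([ 0.2890089 , -0.60949642,  0.23368532]), 'ee_rot': array([ 3.14002912e+00, -1.37228155e-04, -2.69885110e+00]), 'force': array([ 0.60958265, -0.1747778 ,  0.00462996]), 'moment': array([-0.01597572,  0.02089005, -0.04051798]), 'gripper_force': 0.0, 'width': 0.08697495569038369}
```

View pics/scene0.png

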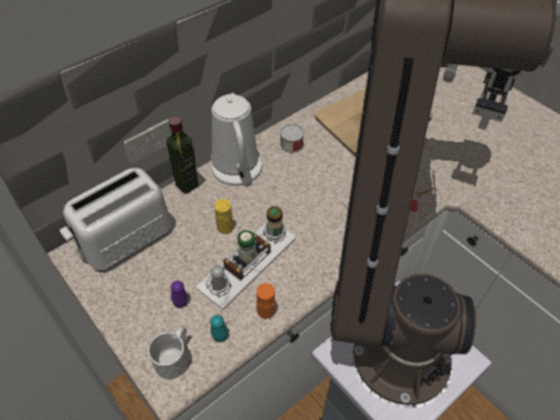

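View pics/top0.png

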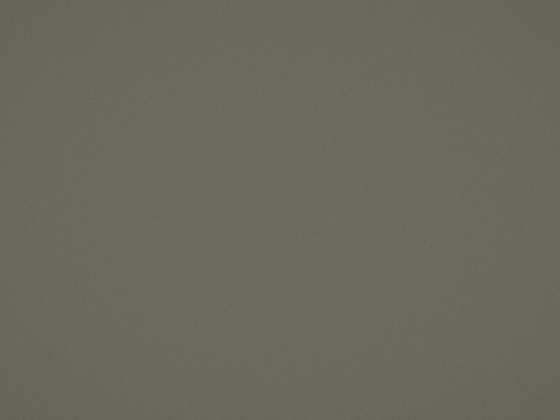

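The scene picture shows the stand at about (247,262), with the green cap at (247,240), the brown cap at (275,213) and salt at (218,275). The top camera shows only grey, so it is no use. Next I'll enlarge the stand and measure it.

Run:
```python
from h import *
z=np.load("scene.npz");im,d,K,T=[z[k] for k in("im","d","K","T")]
P=cloud(d,K,T)
c=im[185:315,180:320];cv2.imwrite("pics/crop.png",cv2.resize(c,None,fx=5.5,fy=4.6*1,interpolation=cv2.INTER_CUBIC))
for u,v in[(247,238),(275,211),(218,270),(205,290),(290,230),(224,205),(266,290),(250,290)]: print(u,v,P[v,u].round(4))
hsv=cv2.cvtColor(im,cv2.COLOR_BGR2HSV)
sub=np.zeros(d.shape,bool);sub[185:315,180:320]=1
for nm,zr in(("tops",(.119,.127)),("blocks",(.047,.056)),("slab",(.008,.016))):
    m=sub&(P[...,2]>zr[0])&(P[...,2]<zr[1])
    n,l,s,ce=cv2.connectedComponentsWithStats(m.astype(np.uint8))
    for i in range(1,n):
        if s[i,4]>8: 
            p=P[l==i][:,:2].astype(np.float32);print(nm,s[i,4],ce[i].round(),p.mean(0).round(4),p.min(0),p.max(0),cv2.minAreaRect(p))
```

```text
247 238 [0.4456 0.1215 0.1227]
275 211 [0.4692 0.0085 0.12  ]
218 270 [0.426  0.2291 0.1032]
205 290 [0.4459 0.2644 0.0174]
290 230 [ 0.4601 -0.0408  0.0015]
224 205 [0.582  0.095  0.1061]
266 290 [0.3034 0.1751 0.1088]
250 290 [ 3.796e-01  1.684e-01 -2.000e-04]
tops 17 [275. 211.] [0.4686 0.0084] [ 0.46142942 -0.00269064] [0.477733   0.02189762] ((0.4674300253391266, 0.00898895412683487), (0.01033930853009224, 0.028452960774302483), 22.925195693969727)
tops 12 [268. 212.] [0.4801 0.0251] [0.4736237  0.01658623] [0.48680764 0.03162459] ((0.48083043098449707, 0.025017499923706055), (0.006260458845645189, 0.018138127401471138), 38.68349075317383)
tops 193 [245. 237.] [0.4501 0.1228] [0.42735034 0.09954784] [0.47361562 0.14475812] ((0.4505472779273987, 0.1220521330833435), (0.043568436056375504, 0.0457867756485939), 73.2767105102539)
blocks 28 [224. 223.] [0.5689 0.108 ] [0.5593424  0.08760303] [0.58694065 0.12338843] ((0.5702378749847412, 0.10902413725852966), (0.041926655918359756, 0.013543378561735153), 58.59701919555664)
blocks 18 [271. 232.] [0.4623 0.0296] [0.45111376 0.02259489] 
[... 3115 characters left out ...]
0.15682958] ((0.46190378069877625, 0.15340252220630646), (0.016041796654462814, 0.005192664451897144), 7.629430770874023)
slab 19 [209. 283.] [0.4591 0.2436] [0.4423136  0.23385115] [0.47174662 0.24899617] ((0.4587123990058899, 0.2446005791425705), (0.007483820430934429, 0.032950807362794876), 63.283382415771484)
slab 9 [226. 282.] [0.4332 0.2049] [0.42459235 0.19822729] [0.44440898 0.21254665] ((0.43372705578804016, 0.20433452725410461), (0.0028115669265389442, 0.024447977542877197), 53.681556701660156)
slab 9 [183. 305.] [0.4481 0.3308] [0.4467478  0.32348633] [0.45020875 0.33720723] ((0.4481092691421509, 0.3303762674331665), (0.013952921144664288, 0.0030977551359683275), 85.4327621459961)
```

View pics/crop.png

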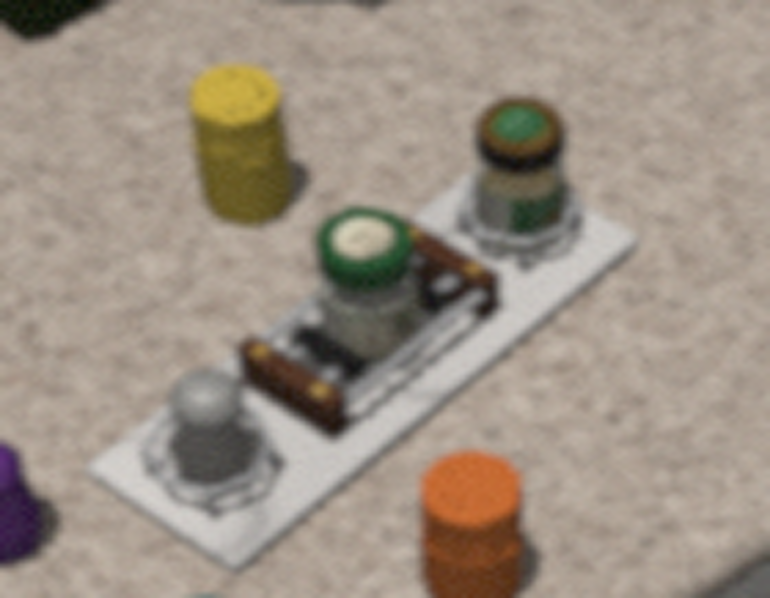

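The stand's centre is about (0.451, 0.122), and its long axis is turned 9.8° from world y. The slab measures 102 x 301 mm and the cap top is at z ≈ 0.123, both as expected. I'll move over it in two legs.

Request:
move_arm --rows "0 0 0 -0.034 0.0336 0 0.0876;0 0 0 -0.034 0.0336 0 0.0876;0 0 0 -0.034 0.0336 0 0.0876;0 0 0 -0.034 0.0336 0 0.0876;0 0 0 -0.034 0.0336 0 0.0876;0 0 0 -0.034 0.0336 0 0.0876;0 0 0 -0.034 0.0336 0 0.0876;0 0 0 -0.034 0.0336 0 0.0876"

```text
t: 1.1
eef_pos: [0.4199, -0.2489, 0.2344]
ee_rot: [3.141, -0.0, -2.699]
force: [-0.4, 0.4, -0.5]
width: 0.0879
gripper_force: 0.0
```

Request:
move_arm --rows "0 0 0 -0.0235 0.0404 0 0.0876;0 0 0 -0.0235 0.0404 0 0.0876;0 0 0 -0.0235 0.0404 0 0.0876;0 0 0 -0.0235 0.0404 0 0.0876;0 0 0 -0.0235 0.0404 0 0.0876;0 0 0 -0.0235 0.0404 0 0.0876;0 0 0 -0.0235 0.0404 0 0.0876;0 0 0 -0.0235 0.0404 0 0.0876"

```text
t: 2.1
eef_pos: [0.4508, 0.1236, 0.2345]
ee_rot: [3.141, -0.0, -2.699]
force: [1.0, 0.3, 0.1]
width: 0.0875
gripper_force: 0.0
```

Request:
move_arm --rows "0 0 5.2 0 0 0 0.0876;0 0 5.2 0 0 0 0.0876;0 0 5.2 0 0 0 0.0876;0 0 0 0 0 0 0.0876;0 0 0 0 0 0 0.0876"

```text
t: 2.72
eef_pos: [0.4511, 0.122, 0.2344]
ee_rot: [-3.142, -0.0, -2.969]
force: [0.7, -0.6, -0.3]
width: 0.0875
gripper_force: 0.0
```

Request:
move_arm --rows "0 0 0 0 0 0.025 0.0876;0 0 0 0 0 0.025 0.0876;0 0 0 0 0 0.025 0.0876;0 0 0 0 0 0.025 0.0876;0 0 0 0 0 0.02 0.0876;0 0 0 0 0 0.0134 0.0876;0 0 0 0 0 0 0.0876"

```text
t: 3.6
eef_pos: [0.4508, 0.1217, 0.1005]
ee_rot: [-3.141, -0.002, -2.971]
force: [-1.0, 0.6, 0.5]
width: 0.0877
gripper_force: 0.0
```

Run:
```python
from h import *
im,d,K,T=grab("scene")
c=im[165:315,160:340];cv2.imwrite("pics/crop1.png",cv2.resize(c,None,fx=4,fy=4,interpolation=cv2.INTER_CUBIC))
s=arm.get_state();print(s["eef_pos"],s["force"],s["q"])
```

```text
[0.45126793 0.12206273 0.10123531] [0.8593342  0.03037493 1.21631332] [ 6.87071122e-01  1.54999304e-01 -6.12643831e-01  2.27752943e-04
 -8.03661939e-01 -2.08696444e+00]
```

View pics/crop1.png

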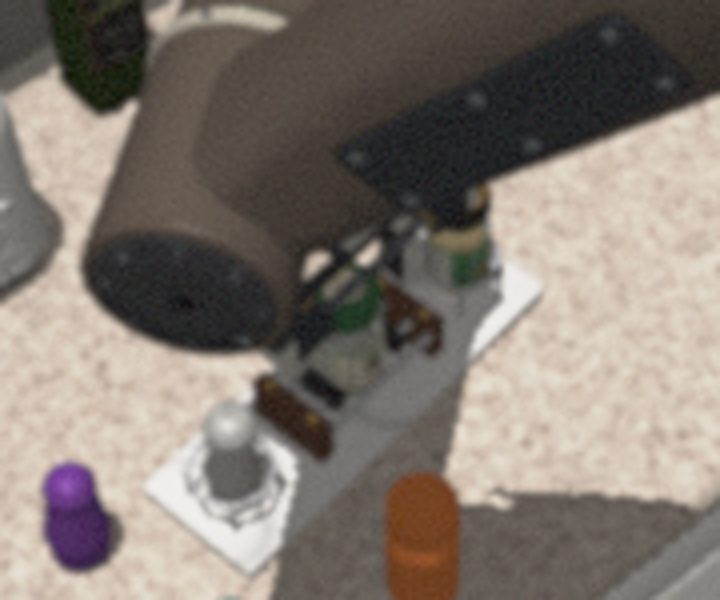

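The cap (about (350,290) in the crop) sits between the open fingers. I'll close on it.

Request:
move_arm --rows "0 0 0 0 0 0 0.07;0 0 0 0 0 0 0.055;0 0 0 0 0 0 0.048;0 0 0 0 0 0 0.044;0 0 0 0 0 0 0.04;0 0 0 0 0 0 0.04;0 0 0 0 0 0 0.04" --squeeze 45

```text
t: 4.53
eef_pos: [0.4512, 0.122, 0.1013]
ee_rot: [-3.141, 0.0, -2.971]
force: [-0.5, -1.4, 2.3]
width: 0.0443
gripper_force: 45.0
```

Request:
move_arm --rows "2 0 0 0 0.0021 -0.0004 0.04;2 0 0 0 0.0021 -0.0004 0.04;2 0 0 0 0.0021 -0.0004 0.04;2 0 0 0 0.0021 -0.0004 0.04;2 0 0 0 0.0021 -0.0004 0.04;0 0 0 0 0 0 0.04"

```text
t: 5.28
eef_pos: [0.4492, 0.1328, 0.1022]
ee_rot: [-2.967, -0.001, -2.97]
force: [0.9, -1.5, 0.7]
width: 0.0443
gripper_force: 45.0
```

```bash
cat >> h.py <<'E'
from scipy.spatial.transform import Rotation as Ro
def rep():
    s=arm.get_state();R=Ro.from_euler('xyz',s["ee_rot"]).as_matrix();p=s["eef_pos"];C=np.array([.4512,.122,.041])
    z=R[:,2];h=(C-p)@z; off=R.T@(p+h*z-C)
    S=Ro.from_euler('z',-9.8,degrees=True).apply
    zt=S(z);print("t",s["t"],"tilt y,x deg",np.degrees([np.arctan2(zt[1],-zt[2]),np.arctan2(zt[0],-zt[2])]).round(2),"L mm",round(h*1e3,2),"axis-C in tool mm",(off*1e3).round(2),"F",S(s["force"]).round(1),"M",s["moment"].round(2),"w",s["width"],s["gripper_force"],"underside mm",(1e3*(p[2]+.084*z[2]+0)).round(1))
E
python3 -c "
from h import *;rep()"
```

```text
t 5.275 tilt y,x deg [-10.02  -0.02] L mm 62.17 axis-C in tool mm [0.13 0.21 0.  ] F [ 0.7 -1.6  0.7] M [ 0.12 -0.25 -0.01] w 0.04432334177968622 45.00018239021301 underside mm 19.5
```

Request:
move_arm --rows "-2.5 0 0 0 -0.0028 -0.0005 0.04;-2.5 0 0 0 -0.0028 -0.0005 0.04;-2.5 0 0 0 -0.0028 -0.0005 0.04;-2.5 0 0 0 -0.0028 -0.0005 0.04;-2.5 0 0 0 -0.0028 -0.0005 0.04;-2.5 0 0 0 -0.0028 -0.0005 0.04;-2.5 0 0 0 -0.0028 -0.0005 0.04;-2.5 0 0 0 -0.0028 -0.0005 0.04"

```text
t: 6.28
eef_pos: [0.4531, 0.1104, 0.1068]
ee_rot: [2.965, 0.0, -2.971]
force: [1.1, -0.1, -1.8]
width: 0.0442
gripper_force: 45.0
```

Run:
```python
from h import *;rep()
im,d,K,T=grab("scene")
c=im[165:315,160:340];cv2.imwrite("pics/crop2.png",cv2.resize(c,None,fx=4,fy=4,interpolation=cv2.INTER_CUBIC))
```

```text
t 6.275 tilt y,x deg [10.1   0.02] L mm 66.83 axis-C in tool mm [ 0.09 -0.06 -0.  ] F [ 1.  -0.3 -1.8] M [-1.87 -0.35 -0.02] w 0.044245347437020674 45.00213861465454 underside mm 24.1
```

View pics/crop2.png

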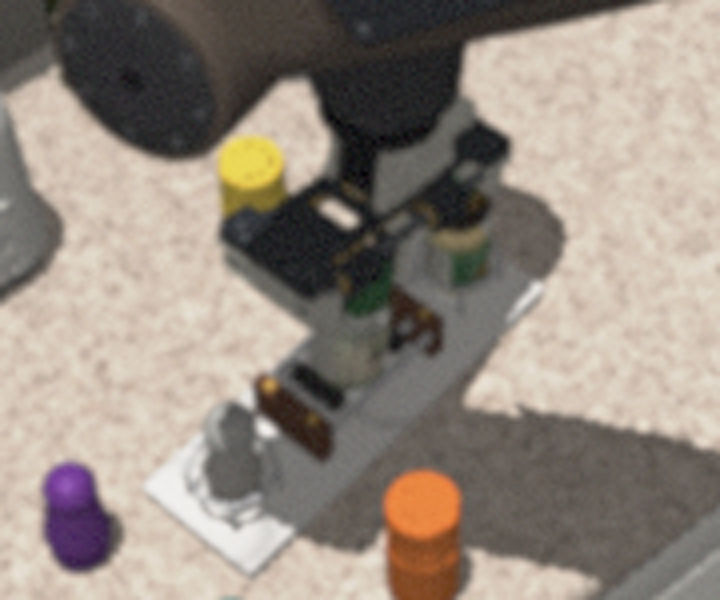

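The slab corners and both neighbours haven't moved, and the jar is leaning and has risen. I'll carry on rocking.

Request:
move_arm --rows "2.5 0 0 0 0.003 -0.0005 0.04;2.5 0 0 0 0.003 -0.0005 0.04;2.5 0 0 0 0.003 -0.0005 0.04;2.5 0 0 0 0.003 -0.0005 0.04;2.5 0 0 0 0.003 -0.0005 0.04;2.5 0 0 0 0.003 -0.0005 0.04;2.5 0 0 0 0.003 -0.0005 0.04;2.5 0 0 0 0.003 -0.0005 0.04"

```text
t: 7.32
eef_pos: [0.449, 0.1342, 0.1114]
ee_rot: [-2.967, 0.0, -2.972]
force: [0.2, -1.8, -0.4]
width: 0.0443
gripper_force: 45.0
```

```bash
python3 -c "
from h import *;rep()"
```

```text
t 7.325 tilt y,x deg [-1.002e+01  1.000e-02] L mm 71.45 axis-C in tool mm [ 0.12  0.02 -0.  ] F [-0.1 -1.8 -0.4] M [ 0.61  0.07 -0.02] w 0.04430993246028297 44.9983549118042 underside mm 28.6
```

Request:
move_arm --rows "-2.5 0 0 0 -0.0032 -0.0005 0.04;-2.5 0 0 0 -0.0032 -0.0005 0.04;-2.5 0 0 0 -0.0032 -0.0005 0.04;-2.5 0 0 0 -0.0032 -0.0005 0.04;-2.5 0 0 0 -0.0032 -0.0005 0.04;-2.5 0 0 0 -0.0032 -0.0005 0.04;-2.5 0 0 0 -0.0032 -0.0005 0.04;-2.5 0 0 0 -0.0032 -0.0005 0.04"

```text
t: 8.32
eef_pos: [0.4535, 0.1089, 0.1159]
ee_rot: [2.966, 0.0, -2.971]
force: [-0.2, -1.1, -0.5]
width: 0.0446
gripper_force: 45.0
```

Request:
move_arm --rows "2.5 0 0 0 0.0034 -0.0005 0.04;2.5 0 0 0 0.0034 -0.0005 0.04;2.5 0 0 0 0.0034 -0.0005 0.04;2.5 0 0 0 0.0034 -0.0005 0.04;2.5 0 0 0 0.0034 -0.0005 0.04;2.5 0 0 0 0.0034 -0.0005 0.04;2.5 0 0 0 0.0034 -0.0005 0.04;2.5 0 0 0 0.0034 -0.0005 0.04"

```text
t: 9.32
eef_pos: [0.4494, 0.1359, 0.1216]
ee_rot: [-2.966, 0.002, -2.971]
force: [-0.3, -4.0, 10.6]
width: 0.044
gripper_force: 45.0
```

Run:
```python
from h import *;rep()
im,d,K,T=grab("scene")
c=im[165:315,160:340];cv2.imwrite("pics/crop3.png",cv2.resize(c,None,fx=4,fy=4,interpolation=cv2.INTER_CUBIC))
```

```text
t 9.325 tilt y,x deg [-10.07   0.09] L mm 81.77 axis-C in tool mm [-0.75 -0.31  0.  ] F [-1.  -3.9 10.6] M [-1.61  0.23 -0.11] w 0.043986222473823104 45.000972747802734 underside mm 38.9
```

View pics/crop3.png

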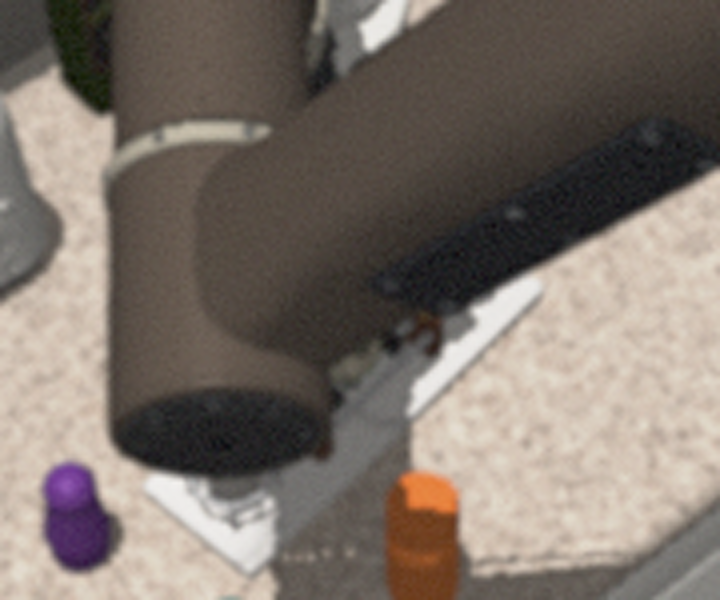

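The slab is still in place at the same corners. Rollers are starting to push under the bottom edge (+10 N upward on the tool), so it's nearly free. One more full swing, then upright.

Request:
move_arm --rows "-2.5 0 0 0 -0.0037 -0.0005 0.04;-2.5 0 0 0 -0.0037 -0.0005 0.04;-2.5 0 0 0 -0.0037 -0.0005 0.04;-2.5 0 0 0 -0.0037 -0.0005 0.04;-2.5 0 0 0 -0.0037 -0.0005 0.04;-2.5 0 0 0 -0.0037 -0.0005 0.04;-2.5 0 0 0 -0.0037 -0.0005 0.04;-2.5 0 0 0 -0.0037 -0.0005 0.04"

```text
t: 10.38
eef_pos: [0.455, 0.1083, 0.1266]
ee_rot: [2.963, 0.004, -2.971]
force: [-1.8, 4.8, 5.1]
width: 0.0442
gripper_force: 45.0
```

```bash
python3 -c "
from h import *;rep()"
```

```text
t 10.375 tilt y,x deg [10.25  0.25] L mm 86.79 axis-C in tool mm [-1.83  1.36  0.  ] F [-1.   5.1  5.1] M [2.01 0.89 0.11] w 0.044184120263291604 45.00176131725311 underside mm 44.0
```

Request:
move_arm --rows "2.5 0 0 0 0.0037 -0.0006 0.04;2.5 0 0 0 0.0037 -0.0006 0.04;2.5 0 0 0 0.0037 -0.0006 0.04;2.5 0 0 0 0.0037 -0.0006 0.04;0 0 0 0 0 0 0.04"

```text
t: 11.0
eef_pos: [0.4516, 0.1213, 0.1295]
ee_rot: [-3.141, 0.001, -2.969]
force: [1.5, -4.1, 4.5]
width: 0.0444
gripper_force: 45.0
```

```bash
python3 -c "
from h import *;rep()"
```

```text
t 11.0 tilt y,x deg [-0.02  0.05] L mm 88.54 axis-C in tool mm [-0.34 -0.75 -0.  ] F [ 0.8 -4.3  4.5] M [-1.45 -0.7   0.01] w 0.04439049045555331 45.00136613845825 underside mm 45.5
```

Request:
move_arm --rows "0 0 0 0 0 -0.0005 0.04;0 0 0 0 0 -0.0005 0.04;0 0 0 0 0 -0.0005 0.04;0 0 0 0 0 0 0.04"

```text
t: 11.5
eef_pos: [0.4511, 0.1208, 0.1303]
ee_rot: [3.141, -0.001, -2.972]
force: [0.6, -0.1, -1.9]
width: 0.0444
gripper_force: 45.0
```

```bash
python3 -c "
from h import *;rep()"
```

```text
t 11.5 tilt y,x deg [ 0.02 -0.03] L mm 89.35 axis-C in tool mm [ 0.3  -1.11  0.  ] F [ 0.6 -0.2 -1.9] M [ 0.04 -0.06 -0.02] w 0.044362653437988224 44.99974608421326 underside mm 46.3
```

It's free: the tool now carries only the jar's weight. I'll lift to an underside height of about 82 mm and recentre.

Request:
move_arm --rows "0 0 0 0 0 -0.003 0.04;0 0 0 0 0 -0.006 0.04;0 0 0 0 0.0005 -0.009 0.04;0 0 0 0 0.0005 -0.009 0.04;0 0 0 0 0 -0.006 0.04;0 0 0 0 0 -0.0025 0.04;0 0 0 0 0 0 0.04;0 0 0 0 0 0 0.04"

```text
t: 12.5
eef_pos: [0.451, 0.1219, 0.1658]
ee_rot: [-3.141, -0.0, -2.971]
force: [0.5, -0.5, -2.3]
width: 0.0444
gripper_force: 45.0
```

Run:
```python
from h import *;rep()
im,d,K,T=grab("scene")
c=im[165:315,160:340];cv2.imwrite("pics/crop4.png",cv2.resize(c,None,fx=4,fy=4,interpolation=cv2.INTER_CUBIC))
P=cloud(d,K,T)
m=(P[...,2]>.008)&(P[...,2]<.016);m[:185]=0;m[315:]=0;m[:,:180]=0;m[:,320:]=0
n,l,s,ce=cv2.connectedComponentsWithStats(m.astype(np.uint8));i=1+s[1:,4].argmax();print(s[i,4],cv2.minAreaRect(P[l==i][:,:2].astype(np.float32)))
```

```text
t 12.5 tilt y,x deg [-0.01 -0.03] L mm 124.84 axis-C in tool mm [ 0.26 -0.11 -0.  ] F [ 0.4 -0.6 -2.3] M [0.01 0.02 0.  ] w 0.044403006226429925 44.99964773654938 underside mm 81.8
1321 ((0.4504782259464264, 0.12277881801128387), (0.10255052149295807, 0.2994900345802307), 9.679137229919434)
```

View pics/crop4.png

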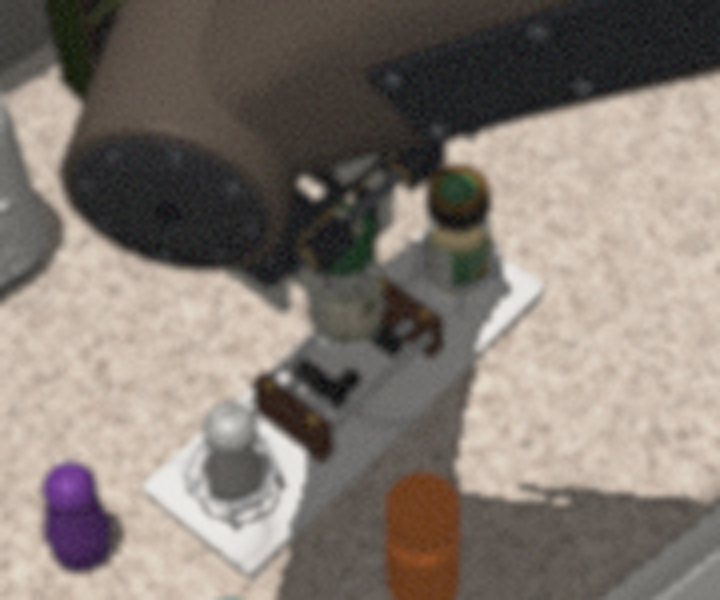

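The picture shows the jar held upright at (348,290) with its bottom at about (350,338). It is clear of the stand, which has moved less than 1 mm, and both neighbours are in their cups.

```bash
python3 -c "
from station import arm;print(arm.job_done())"
```

```text
the job is handed in; nothing more can be done
None
```

The green-capped jar was rocked free (three leans to each side) and handed in at 12.6 s, held upright and still over its place about 3 cm above the blocks; the stand and both neighbours stayed put.

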